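Set the tile-bevelling jig to 15 degrees on a kiln post

TASK

Set the pottery studio's tile-bevelling jig to 15 degrees, the angle that the middle-height one of the three square kiln posts gives. Swing the jig's hinged plate up by its cross bar until it stays up, stand that post upright on the steel pad of the base, and lower the plate gently, without letting it drop or forcing it, until the bar rests on the post. Leave everything else where it stands.

Things in the scene. Friction and masses are not known exactly. Their poses are not given: they have to be found in the camera images.
- jig: Bevelling jig: grey base block fixed to the bench, 270 mm long (its x), 120 wide (its y), 25 thick. Origin: centre of the underside. x points from the plate's free end (facing roughly to the robot) to its hinge, z up. On it a hinged aluminium plate, 225 x 120 x 12 mm, its underside 7 mm above the plane of hinge axis and bar centre; a 12 mm wooden stop lies on it at the hinge edge.
- bevel_plate (a joint): Angle of the hinged plate, rad: 0 lying down (start), 0.262 = 15 degrees, 1.35 the upper stop. Plate and bar weigh about 0.8 kg; the stiff hinge takes about 7 N upward at the bar to raise it. Let go above about 1.05 it stays where it is; let go well below that it falls under its own weight. The hinge line runs along the jig's y.
- plate_hinge (a point): Middle of the hinge axis, 100 mm along x from the jig's origin and 33 mm above the bench; the axis runs along the jig's y.
- bar_mid (a point): Middle of the cross bar: a plain round steel bar, 16 mm in diameter and 240 mm long, along the jig's y, at the free end of the plate, 200 mm from the hinge axis; it moves with the plate. At joint 0 it is at the height of the hinge axis, 33 mm above the bench. Its underside rests on the post.
- bar_left (a point): Grip point on the bar's free end on the jig's +y side: on the bar's axis, 90 mm from the middle. The bar projects 60 mm beyond the plate and base on each side (the last 5 mm is a 21 mm collar), nothing but the bench under it.
- bar_right (a point): The same on the jig's -y side, 90 mm from the middle.
- rest_pad (a point): Centre of the 50 x 50 mm steel pad let in flush with the top of the base, 25 mm above the bench, 193 mm from the hinge axis: straight below the bar when the plate is at 15 degrees. The post stands here.
- post_middle: The post to use. Square kiln post, cream refractory, 38 x 38 mm and 51.8 mm tall, about 0.15 kg, standing on the bench. Origin: centre of the underside, z up, x and y square to its sides.
- post_short: Like it but 34.7 mm tall (would give 10 degrees). Stays where it is.
- post_tall: Like it but 68.4 mm tall (would give 20 degrees). Stays where it is.
- glaze_jar: Bystander: jar, 60 mm in diameter, 85 mm high. Origin: centre of the underside.
- bisque_cup: Bystander: terracotta cup, 76 mm across, 80 mm high. Origin: centre of the underside.
- tile_stack: Bystander: three terracotta tiles, 100 x 100 mm, 24 mm high together. Origin: centre of the underside.
- brush: Bystander: a brush lying on the bench, along its x.
- water_bottle: Bystander: clear bottle, 64 mm in diameter, 190 mm high. Origin: centre of the underside.
- bisque_bowl: Bystander: white bowl, 140 mm across, 55 mm high. Origin: centre of the underside.
- wood_rib: Bystander: flat wooden rib, 100 x 50 x 8 mm, lying on the bench. Origin: centre of the underside.
Things that resemble listed ones, but are neither listed nor needed, are in the scene too. What is shaped like the post_middle but yellow is not meant.

How it is judged:
By the outcome, as a careful person would: the job done as asked, in the order asked, and still so for the second after the job is handed in, with the robot touching nothing.
It also fails if it takes over 70 s, if anything falls off the work surface, if the arm or the gripper's body presses on something with over 40 N, if the wrist force passes 120 N, or if a joint passes its speed limit or range.

ROBOT

A 6-joint arm with a two-finger parallel gripper is mounted at the origin on the work surface. World frame = base frame: x ahead of the robot, y to its left, z up, the work surface at z = 0. Lengths are in m, angles in rad, forces in N, time in s.
With the tool pointing down it reaches from about 0.375 to 0.925 m from the base axis. Payload 5.7 kg.
Tool frame: the origin (TCP) lies between the finger pads; the fingertips stand 11 mm ahead of it and the grasp point (between the pads) lies 8 mm behind it; z points along the fingers, y is the line along which they close (so a half turn about z gives the same grasp; the last joint's range is limited). The gripper opens to 85 mm and grips with 20 to 120 N. Pads are 22 mm wide; open, the fingers measure 114 mm over their backs; the gripper's body (76 mm by 85 mm) begins 54 mm behind the grasp point. The pads swing forward as they close: fully open they stand 13 mm farther back than shut.
Start: joints at [1.053, 0.359, 1.51, -0, 1.272, -0.115], TCP at [0.235, 0.552, 0.242] pointing down, gripper open.
Joint ranges: [-2.97, 2.97], [-1.01, 2.36], [0.21, 2.38], [-0.96, 4.11], [0.2, 2.71], [-2.98, 2.98]. Speed limits (rad/s): [2.39, 2.39, 3.14, 3.14, 3.14, 3.14].

INTERFACE

Orientations are given as a unit quaternion [w, x, y, z].
In Python, from cell import * gives the robot as it stands.
- The arm moves only by the tool servo_tool, never from a script. Its argument "targets" is a list of rows, each a list of 5 numbers: the closure, from -1 (fully open) to 1 (shut), then the shift along the tool's x, y, z in m, then the turn about the tool's z in degrees. In form: [[jaw, tx, ty, tz, roll], ...]. A call has 1 to 8 rows; each row is the pose to reach, as a shift and turn from the pose commanded when the call began, along the tool's axes at that moment; what a row does not reach only later rows make up. A row lasts 1/12 s, in which the tool goes at most 41.7 mm and 7.16 degrees, less where a joint would pass 70% of its speed; a pose out of reach is approached as far as the arm can. A call with a gripper value outside its range is refused whole. The fingers move at their own pace and stop on an object; "squeeze" is the grip in N (left out, the last holds). Time passes only in rows, so rows that repeat a pose let the fingers close. It gives the time, the measured TCP pose, the force, the opening and the grip force at its end, in the units of the state.
- sense(): the state, without advancing time (a new reading comes with each control period).
- read_camera(name): name is "scene" or "top"; returns (picture, depth): 384x512x3 uint8, red, green, blue; 384x512 float32, m along the optical axis (not along the pixel's ray), 0 where there is no reading.
- calibration(name): a dict with "K" (3x3 intrinsics, pixels), "distortion" ([k1, k2, p1, p2, k3] as OpenCV has them; the pictures are not rectified), "R" (3x3) and "t" (3): a world point X has camera coordinates R X + t. Camera axes: x right, y down, z forward; pixel columns grow to the right and rows downward; lengths in m; the calibration is good to about 2 mm. A picture is of the moment at which its call begins. calibration takes no time and is no camera call.
- hand_in(): hands the job in; it is judged then, once.
Trained networks look in the newest picture that a camera, given by its name, has taken for a name from the list of things; names that differ only in an ending like _2 or _b are one class to them, and where a whole thing is asked for, a point or a joint stands for the part that bears it (a point fixed in the world has none). Each returns a list of dicts, best first, with "p" (0 to 1); they miss things now and then, are a little off and sometimes report something else, mostly with a low value. They report only what shows in the picture. A call takes as long as a camera call. They do not tell look-alikes from the thing itself.
- silhouettes(query, camera): "mask" (384x512 bool, what is visible of it) and "pixel" ([column, row] in pixels, amid what is visible of it).
The state is a dict: "time_s": time; "qpos": joint angles; "qvel": joint speeds; "joint_torque": joint torques, N m; "tcp_pos": TCP position; "tcp_rot": TCP orientation; "contact_force": force on the tool from outside, world axes, zero at the start; "wrist_torque": the same for the moment, N m; "width": finger opening in m; "grip_force": force on a finger pad.
Only numpy, scipy, OpenCV 4.12 (cv2) and the standard library are available. Lean on these libraries where they do the work, as an engineer would, in place of code of your own. Each camera call takes 0.05 s, during which the arm holds its last target. There are 200 camera calls.

## Working session

There is one attempt and no reset: what is moved stays moved. The work goes in short steps, Python scripts to look and compute and a tool call to move; the robot and the scene stay as the last step left them, time stands still between calls to the robot, and variables do not carry over. Pictures are saved under pics/ and viewed, at most 10 in all, crops included, and the job is handed in when it is done.

Besides the shell and the picture viewer there is one more tool, called after ">>>" in YAML: its name, and indented under it one key for each argument. servo_tool: Moves the arm, as the interface text tells. Its arguments: {"type":"object","properties":{"targets":{"type":"array"},"squeeze":{"type":"number"}},"required":["targets"]}

```bash
mkdir -p pics; ls; python3 - <<'E'
from cell import *
import cv2,numpy as np
ims=[]
for n in("scene","top"):
    p,d=read_camera(n); cv2.imwrite(f"pics/{n}0.png",p[:,:,::-1]); np.savez(f"{n}0.npz",p=p,d=d)
    c=calibration(n); print(n,c)
print(sense())
E
```

```text
pics
scene {'K': array([[411.90607905,   0.        , 256.29911136],
       [  0.        , 411.90607905, 191.3520713 ],
       [  0.        ,   0.        ,   1.        ]]), 'distortion': array([-0.00056454,  0.        ,  0.        ,  0.        ,  0.        ]), 'R': array([[ 0.44106268,  0.89724229, -0.02049361],
       [ 0.45669188, -0.24403887, -0.85549842],
       [-0.7725906 ,  0.36796916, -0.51739971]]), 't': array([-0.23677921, -0.19545659,  1.71404285])}
top {'K': array([[370.21408953,   0.        , 255.11740314],
       [  0.        , 370.21408953, 191.05015746],
       [  0.        ,   0.        ,   1.        ]]), 'distortion': array([-0.03212751,  0.        ,  0.        ,  0.        ,  0.        ]), 'R': array([[-0.0230542 , -0.99950462,  0.02142449],
       [-0.98861204,  0.01960474, -0.1492042 ],
       [ 0.14871027, -0.0246203 , -0.98857427]]), 't': array([4.66343542e-04, 5.77552027e-01, 1.09269137e+00])}
{'time_s': 0.1, 'qpos': array([ 1.05288187e+00,  3.59430539e-01,  1.51133761e+00, -2.88416090e-05,
        1.27249396e+00, -1.15131849e-01]), 'qvel': array([ 0.00049545, -0.00075898, -0.00217285,  0.00217146, -0.00108149,
       -0.00052196]), 'joint_torque': array([-4.80125236e-04, -5.28655922e+01, -2.79349351e+01, -7.25409654e-05,
        5.05765434e-03, -4.75473740e-06]), 'tcp_pos': array([0.2349229 , 0.5514454 , 0.24153397]), 'tcp_rot': array([-2.46725436e-04,  2.00028475e-01,  9.79789729e-01, -7.97551558e-04]), 'contact_force': array([-0.16823673,  0.59438566, -0.09467423]), 'wrist_torque': array([ 0.00567471, -0.01886825, -0.01049637]), 'grip_force': 0.0, 'width': 0.08524835755149882}
```

View pics/top0.png

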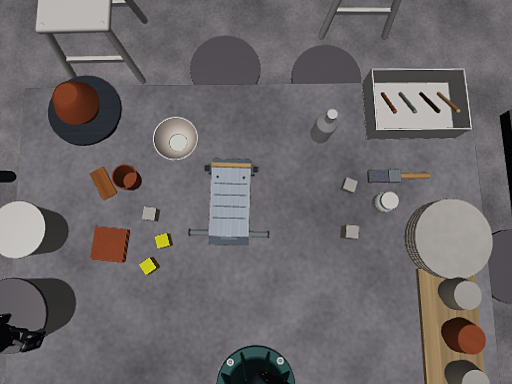

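View pics/scene0.png

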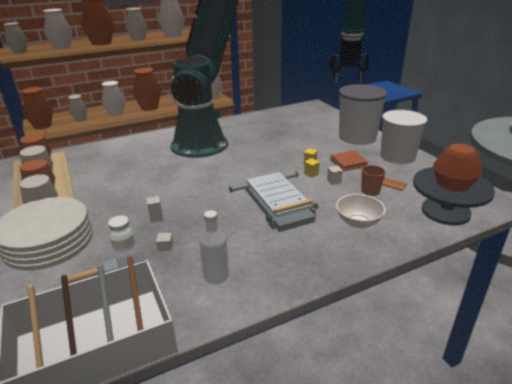

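The top view shows cream posts at (150,214), (350,185) and (352,232), yellow look-alikes at (163,241) and (148,266), and the bar from (190,233) to (268,234) with the hinge end near (231,165). The scene view shows posts at (154,208), (164,241) and (335,174). Next I'll measure them.

```bash
cat > h.py <<'E'
from cell import *
import cv2,numpy as np
def cloud(n,d):
    c=calibration(n); v,u=np.mgrid[0:384,0:512].astype(float)
    q=cv2.undistortPoints(np.stack([u.ravel(),v.ravel()],1)[:,None],c["K"],c["distortion"])[:,0]
    P=np.c_[q,np.ones(len(q))]*d.reshape(-1,1)
    return ((P-c["t"])@c["R"]).reshape(384,512,3)
def world(n,u,v,z):
    c=calibration(n); q=cv2.undistortPoints(np.array([[[u,v]]],float),c["K"],c["distortion"])[0,0]
    r=c["R"].T@np.array([q[0],q[1],1]); o=-c["R"].T@c["t"]; return o+r*(z-o[2])/r[2]
E
python3 - <<'E'
from h import *
T=np.load("top0.npz");C=cloud("top",T["d"]);S=cloud("scene",np.load("scene0.npz")["d"])
print("bench",C[300,150],C[280,330])
def rect(M,tag):
    r=cv2.minAreaRect(M[:,:2].astype(np.float32)*1000); print(tag,len(M),np.round(r[0],1),np.round(r[1],1),round(r[2],1),"mean",M.mean(0).round(4))
for u,v in((150,214),(350,185),(352,232)):
    W=C[v-14:v+15,u-14:u+15].reshape(-1,3); W=W[W[:,2]>.012]; zt=np.percentile(W[:,2],80)
    top=W[abs(W[:,2]-zt)<.006]; print("post",u,v,"ztop",zt.round(4)); rect(top,"top")
    c=top.mean(0); Q=S.reshape(-1,3); Q=Q[(abs(Q[:,:2]-c[:2]).max(1)<.04)&(Q[:,2]>.01)]
    zs=np.percentile(Q[:,2],95); print(" scene z",zs.round(4)); rect(Q,"scene")
J=C[150:255,180:280].reshape(-1,3);J=J[(J[:,2]>.012)&(J[:,2]<.09)]
rect(J,"jig all")
pl=C[172:225,212:247].reshape(-1,3); rect(pl,"plate"); print(np.percentile(pl[:,2],[10,50,90]))
for n,(u,v) in dict(L=(190,233),Lc=(200,233),R=(268,234),Rc=(258,234)).items(): print(n,C[v-3:v+4,u-3:u+4,2].max().round(4),world("top",u,v,.033).round(4))
im=cv2.resize(T["p"][145:265,170:290,::-1],(720,720)[:2],interpolation=cv2.INTER_CUBIC); im=cv2.resize(im,(600,600)); cv2.imwrite("pics/jig.png",im)
E
```

```text
bench [2.54431328e-01 3.15249864e-01 1.63275688e-04] [ 3.00736188e-01 -2.38555577e-01  9.11006241e-05]
post 150 214 ztop 0.0535
top 152 [515.8 309.8] [38.7 34.7] 82.0 mean [0.5155 0.3097 0.0521]
 scene z 0.0514
scene 208 [517.3 309. ] [41.6 44.2] 79.8 mean [0.5248 0.3039 0.036 ]
post 350 185 ztop 0.037
top 137 [ 592.5 -307.3] [38.3 38. ] 68.5 mean [ 0.5928 -0.3072  0.0353]
 scene z 0.0356
scene 225 [ 597.7 -309.8] [37.7 40.6] 66.6 mean [ 0.6037 -0.3115  0.0281]
post 352 232 ztop 0.0706
top 163 [ 448.3 -295.5] [38.6 37.7] 81.9 mean [ 0.4484 -0.2949  0.0692]
 scene z 0.0682
scene 299 [ 451.7 -298.1] [37.8 42.8] 81.8 mean [ 0.4618 -0.2996  0.0471]
jig all 3777 [570.6  85.1] [328.8 239.7] 7.4 mean [0.5463 0.0684 0.0475]
plate 1855 [523.4  67.7] [104.5 229.3] 89.7 mean [0.5562 0.0677 0.0555]
[0.04927715 0.05191367 0.05465993]
L 1.1664 [0.4541 0.1886 0.033 ]
Lc 0.0441 [0.4534 0.1583 0.033 ]
R 1.1664 [ 0.4459 -0.0484  0.033 ]
Rc 1.1664 [ 0.4466 -0.0179  0.033 ]
```

View pics/jig.png

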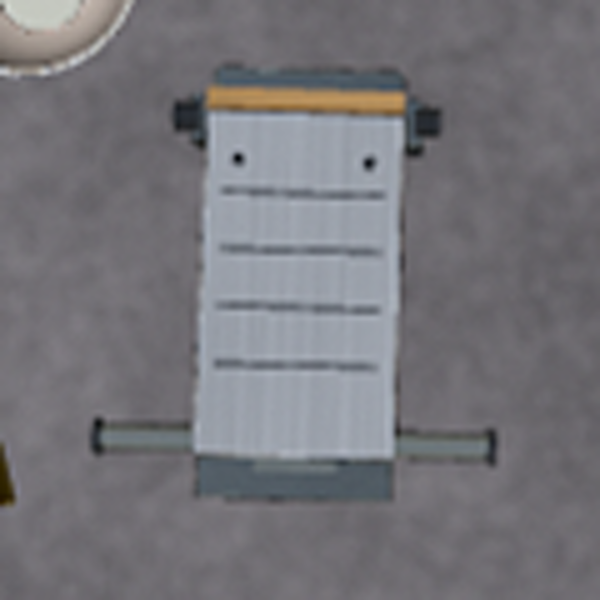

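```bash
cat >> h.py <<'E'
from scipy.spatial.transform import Rotation as Ro
def go(p,yaw,p0=None,ydeg0=None):
    """shift in tool axes and roll to bring TCP to world p with tool y at world angle yaw (deg, mod 180)"""
    s=sense(); q=s["tcp_rot"]; R=Ro.from_quat(q,scalar_first=True).as_matrix()
    y0=np.degrees(np.arctan2(R[1,1],R[0,1])); r=(y0-yaw+90)%180-90
    print("tcp",s["tcp_pos"].round(4),"yaw",y0.round(2),"tool shift mm",(R.T@(np.array(p)-s["tcp_pos"])*1000).round(1),"roll",round(r,2),"F",s["contact_force"].round(1),"w",round(s["width"],4),"g",round(s["grip_force"],1),"t",round(s["time_s"],2))
E
python3 - <<'E'
from h import *
f=lambda x,o:(x+.5)/5-.5+o
L=world("top",f(98,170),f(436,145),.033);R=world("top",f(491,170),f(446,145),.033)
hl=world("top",f(187,170),f(115,145),.033);hr=world("top",f(429,170),f(121,145),.033)
print("bar",L,R,np.linalg.norm(L-R),"mid",(L+R)/2,"yaw",np.degrees(np.arctan2(-(L-R)[0],(L-R)[1])))
print("hinge",hl,hr,(hl+hr)/2,"dist",np.linalg.norm((hl+hr-L-R)/2))
C=cloud("top",np.load("top0.npz")["d"]);S=cloud("scene",np.load("scene0.npz")["d"])
for n,Q in(("top",C.reshape(-1,3)),("scn",S.reshape(-1,3))):
  for a,b in((.145,.18),(-.04,-.005)):
    m=Q[(Q[:,1]>a)&(Q[:,1]<b)&(abs(Q[:,0]-.45)<.04)&(Q[:,2]>.024)&(Q[:,2]<.06)]
    print(n,len(m),m.mean(0).round(4),"x 5-95",np.percentile(m[:,0],[5,95]).round(4))
go([.453,.158,.15],-2); go([.517,.309,.12],82)
E
```

```text
bar [0.45775345 0.19102813 0.033     ] [ 0.44650247 -0.04779236  0.033     ] 0.2390853637785263 mid [0.45212796 0.07161789 0.033     ] yaw -2.6972455160240347
hinge [0.65593136 0.13624084 0.033     ] [ 0.64927807 -0.01468577  0.033     ] [0.65260471 0.06077753 0.033     ] dist 0.20076962699604545
top 61 [0.456  0.1609 0.0391] x 5-95 [0.4499 0.4625]
top 59 [ 0.4463 -0.0224  0.0399] x 5-95 [0.44   0.4526]
scn 43 [0.4621 0.1635 0.035 ] x 5-95 [0.457  0.4664]
scn 51 [ 0.4538 -0.0234  0.0352] x 5-95 [0.4475 0.4594]
tcp [0.2349 0.5514 0.2415] yaw 66.92 tool shift mm [-354.9 -276.3   91.9] roll 68.92 F [-0.2  0.6 -0.1] w 0.0852 g 0.0 t 0.1
tcp [0.2349 0.5514 0.2415] yaw 66.92 tool shift mm [-354.6 -112.3  121.7] roll -15.08 F [-0.2  0.6 -0.1] w 0.0852 g 0.0 t 0.1
```

>>> servo_tool:
  targets:
    - [-1, -0.358, -0.272, 0, 69.7]
    - [-1, -0.358, -0.272, 0, 69.7]
    - [-1, -0.358, -0.272, 0, 69.7]
    - [-1, -0.358, -0.272, 0, 69.7]
    - [-1, -0.358, -0.272, 0, 69.7]
    - [-1, -0.358, -0.272, 0, 69.7]
    - [-1, -0.358, -0.272, 0, 69.7]
    - [-1, -0.358, -0.272, 0, 69.7]
  squeeze: 40

```text
time_s: 0.77
tcp_pos: [0.4006, 0.2605, 0.2421]
tcp_rot: [-0.0, 0.648, 0.762, -0.0]
contact_force: [1.0, 0.2, -0.3]
width: 0.0855
grip_force: 0.0
```

```bash
python3 -c "
from h import *
go([.457,.161,.1],-2.8)"
```

```text
tcp [0.4006 0.2605 0.2421] yaw 9.29 tool shift mm [-107.2   39.7  142.1] roll 12.09 F [ 1.   0.2 -0.3] w 0.0855 g 0.0 t 0.77
```

>>> servo_tool:
  targets:
    - [-1, -0.1, 0.04, 0.05, 12.1]
    - [-1, -0.1, 0.04, 0.1, 12.1]
    - [-1, -0.1, 0.04, 0.142, 12.1]
    - [-1, -0.1, 0.04, 0.142, 12.1]
    - [-1, -0.1, 0.04, 0.142, 12.1]
    - [-1, -0.1, 0.04, 0.142, 12.1]

```text
time_s: 1.27
tcp_pos: [0.4542, 0.1683, 0.0965]
tcp_rot: [-0.002, 0.723, 0.691, -0.003]
contact_force: [-1.0, 0.5, 0.2]
width: 0.0854
grip_force: 0.0
```

```bash
python3 - <<'E'
from h import *
go([.4575,.1615,.025],-2.8)
a,_=read_camera("top"); b,_=read_camera("scene")
A=cv2.resize(a[150:270,150:290,::-1],None,fx=4,fy=4,interpolation=2)[:480,:400]
B=cv2.resize(b[110:230,200:300,::-1],None,fx=4,fy=4,interpolation=2)
cv2.imwrite("pics/a1.png",np.hstack([A,B])[:, :800])
E
```

```text
tcp [0.4542 0.1683 0.0965] yaw -2.61 tool shift mm [-6.4  4.2 71.5] roll 0.19 F [-1.   0.5  0.2] w 0.0854 g 0.0 t 1.27
```

View pics/a1.png

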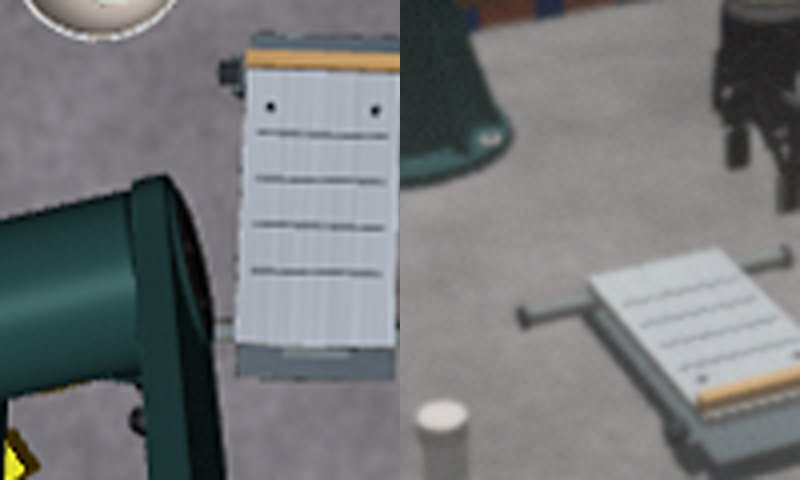

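The crop shows the top view blocked by the wrist at (180,280). In the scene view the open fingers, at crop (735,165) and (790,195), hang above the bar's left end at (785,255). I'll go down and close.

>>> servo_tool:
  targets:
    - [-1, -0.006, 0.003, 0.03, 0.2]
    - [-1, -0.006, 0.003, 0.06, 0.2]
    - [-1, -0.006, 0.003, 0.0685, 0.2]
    - [-1, -0.006, 0.003, 0.0685, 0.2]
    - [-1, -0.006, 0.003, 0.0685, 0.2]

```text
time_s: 1.78
tcp_pos: [0.4595, 0.1651, 0.0329]
tcp_rot: [0.0, 0.723, 0.691, 0.0]
contact_force: [0.7, 0.2, 0.5]
width: 0.0852
grip_force: 0.0
```

>>> servo_tool:
  targets:
    - [0.2, 0, 0, 0, 0]
    - [0.4, 0, 0, 0, 0]
    - [0.5, 0, 0, 0, 0]
    - [0.6, 0, 0, 0, 0]
    - [0.7, 0, 0, 0, 0]
    - [0.8, 0, 0, 0, 0]
    - [1, 0, 0, 0, 0]
    - [1, 0, 0, 0, 0]
  squeeze: 30

```text
time_s: 2.45
tcp_pos: [0.4578, 0.1643, 0.0321]
tcp_rot: [-0.001, 0.724, 0.69, -0.001]
contact_force: [-3.7, 1.5, 8.1]
width: 0.0147
grip_force: 29.3
```

```bash
python3 -c "
from h import *
go([.4575,.1615,.025],-2.8)"
```

```text
tcp [0.4578 0.1643 0.0321] yaw -2.7 tool shift mm [-2.9 -0.1  7.1] roll 0.1 F [-3.7  1.5  8.1] w 0.0147 g 29.3 t 2.45
```

>>> servo_tool:
  targets:
    - [0.2, 0, 0, 0, 0]
    - [0.2, 0, 0, 0, 0]
    - [0.2, 0.0, 0, 0.007, 0]
    - [0.2, 0.0, 0, 0.007, 0]
    - [1, 0.0, 0, 0.007, 0]
    - [1, 0, 0, 0.007, 0]
    - [1, 0, 0, 0.007, 0]
    - [1, 0, 0, 0.007, 0]
  squeeze: 40

```text
time_s: 3.12
tcp_pos: [0.4578, 0.1643, 0.0245]
tcp_rot: [-0.001, 0.724, 0.69, -0.001]
contact_force: [-4.4, 0.9, 1.3]
width: 0.0148
grip_force: 39.1
```

```bash
python3 - <<'E'
from h import *
go([.4575,.1615,.025],-2.8)
for th in(.05,.1,.15,.2,.3,.4,.5,.6,.7,.8,.9,1,1.1,1.2): print(th,"ty",round(200*(1-np.cos(th)),1),"tz",-round(200*np.sin(th),1))
E
```

```text
tcp [0.4578 0.1643 0.0245] yaw -2.69 tool shift mm [-2.8 -0.1 -0.5] roll 0.11 F [-4.4  0.9  1.3] w 0.0148 g 39.1 t 3.12
0.05 ty 0.2 tz -10.0
0.1 ty 1.0 tz -20.0
0.15 ty 2.2 tz -29.9
0.2 ty 4.0 tz -39.7
0.3 ty 8.9 tz -59.1
0.4 ty 15.8 tz -77.9
0.5 ty 24.5 tz -95.9
0.6 ty 34.9 tz -112.9
0.7 ty 47.0 tz -128.8
0.8 ty 60.7 tz -143.5
0.9 ty 75.7 tz -156.7
1 ty 91.9 tz -168.3
1.1 ty 109.3 tz -178.2
1.2 ty 127.5 tz -186.4
```

>>> servo_tool:
  targets:
    - [1, 0, 0.0, -0.01, 0]
    - [1, 0, 0.001, -0.02, 0]
    - [1, 0, 0.0022, -0.0299, 0]
    - [1, 0, 0.004, -0.0397, 0]
    - [1, 0, 0.0062, -0.0495, 0]
    - [1, 0, 0.0089, -0.0591, 0]
    - [1, 0, 0.0121, -0.0686, 0]
    - [1, 0, 0.0158, -0.0779, 0]

```text
time_s: 3.78
tcp_pos: [0.4724, 0.1635, 0.1027]
tcp_rot: [-0.002, 0.723, 0.69, -0.002]
contact_force: [-4.8, 2.5, -6.6]
width: 0.0144
grip_force: 39.4
```

```bash
python3 - <<'E'
from h import *
go([.4578+.0158,.1635,.0245+.0779],-2.8)
for th in np.arange(.45,1.21,.05): print(round(th,2),"ty",round(200*(1-np.cos(th))-15.8,1),"tz",-round(200*np.sin(th)-77.9,1))
E
```

```text
tcp [0.4724 0.1635 0.1027] yaw -2.69 tool shift mm [0.1 1.2 0.3] roll 0.11 F [-4.8  2.5 -6.6] w 0.0144 g 39.4 t 3.78
0.45 ty 4.1 tz -9.1
0.5 ty 8.7 tz -18.0
0.55 ty 13.7 tz -26.6
0.6 ty 19.1 tz -35.0
0.65 ty 25.0 tz -43.1
0.7 ty 31.2 tz -50.9
0.75 ty 37.9 tz -58.4
0.8 ty 44.9 tz -65.6
0.85 ty 52.2 tz -72.4
0.9 ty 59.9 tz -78.8
0.95 ty 67.9 tz -84.8
1.0 ty 76.1 tz -90.4
1.05 ty 84.7 tz -95.6
1.1 ty 93.5 tz -100.3
1.15 ty 102.5 tz -104.7
1.2 ty 111.7 tz -108.5
```

Lifting with low forces.

>>> servo_tool:
  targets:
    - [1, 0, 0.0041, -0.0091, 0]
    - [1, 0, 0.0087, -0.018, 0]
    - [1, 0, 0.0137, -0.0266, 0]
    - [1, 0, 0.0191, -0.035, 0]
    - [1, 0, 0.025, -0.0431, 0]
    - [1, 0, 0.0312, -0.0509, 0]
    - [1, 0, 0.0379, -0.0584, 0]
    - [1, 0, 0.0449, -0.0656, 0]

```text
time_s: 4.45
tcp_pos: [0.5125, 0.1614, 0.1675]
tcp_rot: [-0.005, 0.723, 0.69, -0.005]
contact_force: [-16.2, 2.8, 3.5]
width: 0.0145
grip_force: 39.2
```

>>> servo_tool:
  targets:
    - [1, 0, 0.0073, -0.0068, 0]
    - [1, 0, 0.015, -0.0132, 0]
    - [1, 0, 0.023, -0.0192, 0]
    - [1, 0, 0.0312, -0.0248, 0]
    - [1, 0, 0.0398, -0.03, 0]
    - [1, 0, 0.0486, -0.0347, 0]
    - [1, 0, 0.0576, -0.0391, 0]
    - [1, 0, 0.0668, -0.0429, 0]

```text
time_s: 5.12
tcp_pos: [0.5826, 0.158, 0.2142]
tcp_rot: [-0.002, 0.723, 0.691, -0.003]
contact_force: [-7.7, -2.2, 8.0]
width: 0.0144
grip_force: 41.3
```

>>> servo_tool:
  targets:
    - [1, 0, 0, 0, 0]
    - [1, 0, 0, 0, 0]

```text
time_s: 5.28
tcp_pos: [0.5861, 0.1578, 0.2153]
tcp_rot: [0.001, 0.723, 0.69, -0.0]
contact_force: [-10.0, -3.3, 21.8]
width: 0.0146
grip_force: 43.0
```

```bash
python3 - <<'E'
from h import *
go([.4578+.1275,.1643-.006,.0245+.1864],-2.8)
E
```

```text
tcp [0.5861 0.1578 0.2153] yaw -2.67 tool shift mm [ 0.5 -0.8  4.4] roll 0.13 F [-10.   -3.3  21.8] w 0.0146 g 43.0 t 5.28
```

>>> servo_tool:
  targets:
    - [0.8, 0, 0, 0, 0]
    - [0.6, 0, 0, 0, 0]
    - [0.3, 0, 0, 0, 0]
    - [0, 0, 0, 0, 0]
    - [0, 0, 0, 0, 0]
    - [0, 0, 0, -0.02, 0]
    - [0, 0, 0, -0.05, 0]
    - [0, 0, 0, -0.06, 0]

```text
time_s: 5.95
tcp_pos: [0.5884, 0.1587, 0.2744]
tcp_rot: [0.001, 0.723, 0.69, 0.002]
contact_force: [1.1, 0.2, 0.6]
width: 0.043
grip_force: 0.0
```

```bash
python3 - <<'E'
from h import *
go([.516,.3095,.15],82)
a,d=read_camera("top"); b,e=read_camera("scene")
np.savez("s1.npz",a=a,d=d,b=b,e=e)
cv2.imwrite("pics/a2.png",np.hstack([cv2.resize(a[130:250,150:280,::-1],None,fx=3,fy=3),cv2.resize(b[90:210,200:330,::-1],None,fx=3,fy=3)]))
E
```

```text
tcp [0.5884 0.1587 0.2744] yaw -2.67 tool shift mm [147.2 -79.9 124.2] roll -84.67 F [1.1 0.2 0.6] w 0.043 g 0.0 t 5.95
```

View pics/a2.png

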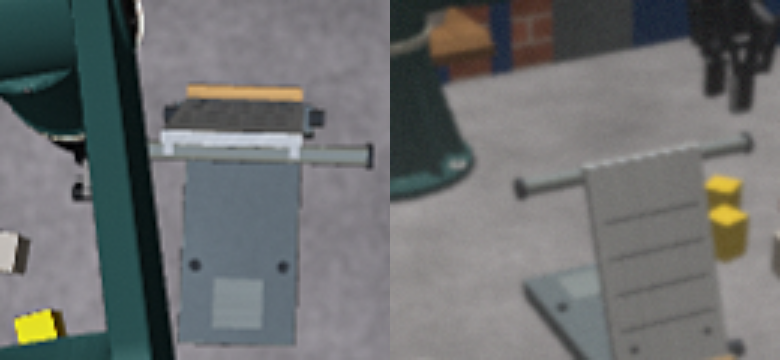

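>>> servo_tool:
  targets:
    - [-0.5, 0.03, -0.01, 0, -7]
    - [-1, 0.07, -0.04, 0, -14]
    - [-1, 0.11, -0.06, 0.02, -21]
    - [-1, 0.147, -0.08, 0.04, -28]
    - [-1, 0.147, -0.08, 0.08, -35]
    - [-1, 0.147, -0.08, 0.12, -42]
    - [-1, 0.147, -0.08, 0.124, -49]
    - [-1, 0.147, -0.08, 0.124, -56]

```text
time_s: 6.72
tcp_pos: [0.5088, 0.3078, 0.1409]
tcp_rot: [-0.004, 0.311, 0.95, -0.004]
contact_force: [-0.6, 0.5, 0.7]
width: 0.086
grip_force: 0.0
```

>>> servo_tool:
  targets:
    - [-1, 0, 0, 0, -7]
    - [-1, 0, 0, 0, -14]
    - [-1, 0, 0, 0, -21]
    - [-1, 0, 0, 0, -27.5]
    - [-1, 0, 0, 0, -27.5]
    - [-1, 0, 0, 0, -27.5]

```text
time_s: 7.22
tcp_pos: [0.5128, 0.3086, 0.1459]
tcp_rot: [-0.001, 0.082, 0.997, -0.001]
contact_force: [0.0, -0.7, -0.4]
width: 0.0854
grip_force: 0.0
```

```bash
python3 - <<'E'
from h import *
go([.5165,.3095,.022],81)
Z=np.load("s1.npz"); a=Z["a"]; C=cloud("top",Z["d"])
print("pad",world("top",228.7,230.7,.025), "z",C[229:233,227:231].mean((0,1)))
g=cv2.cvtColor(a,cv2.COLOR_RGB2GRAY); print(g[214:246,229]); print(g[231,210:250])
print("raised bar R",C[178:184,262:266,:].reshape(-1,3)[::5].round(3))
E
```

```text
tcp [0.5128 0.3086 0.1459] yaw 80.63 tool shift mm [ -3.7   1.7 123.9] roll -0.37 F [ 0.  -0.7 -0.4] w 0.0854 g 0.0 t 7.22
pad [0.45888349 0.07145297 0.025     ] z [0.45949483 0.07204514 0.02526815]
[113 111 110 110 109 109 112 109 115 133 141 138 140 140 138 137 138 136
 136 139 140 137 138 141 140 126 107 110 109 112 104 123]
[122 111 113 113 111 112 113 112 112 111 118 135 135 135 136 136 137 135
 135 136 135 138 137 138 136 139 137 123 105 105 109 108 108 109 109 107
 106 108 100 107]
raised bar R [[ 0.626 -0.036  0.001]
 [ 0.581 -0.028  0.226]
 [ 0.578 -0.031  0.226]
 [ 0.575 -0.033  0.228]
 [ 0.57  -0.025  0.23 ]]
```

>>> servo_tool:
  targets:
    - [-1, -0.003, 0.001, 0.04, 0]
    - [-1, -0.003, 0.001, 0.08, 0]
    - [-1, -0.003, 0.001, 0.115, 0]
    - [-1, -0.003, 0.001, 0.122, 0]
    - [-1, -0.003, 0.001, 0.122, 0]
    - [-1, -0.003, 0.001, 0.122, 0]

```text
time_s: 7.72
tcp_pos: [0.5169, 0.3096, 0.0256]
tcp_rot: [-0.0, 0.081, 0.997, -0.0]
contact_force: [0.7, 0.4, 0.6]
width: 0.0855
grip_force: 0.0
```

```bash
python3 - <<'E'
from h import *
go([.5165,.3095,.022],81)
E
```

```text
tcp [0.5169 0.3096 0.0256] yaw 80.74 tool shift mm [ 0.4 -0.2  3.6] roll -0.26 F [0.7 0.4 0.6] w 0.0855 g 0.0 t 7.72
```

Good; close gently here.

>>> servo_tool:
  targets:
    - [-0.4, 0, 0, 0, 0]
    - [-0.2, 0, 0, 0, 0]
    - [0, 0, 0, 0, 0]
    - [0.2, 0, 0, 0, 0]
    - [0.4, 0, 0, 0, 0]
    - [1, 0, 0, 0, 0]
    - [1, 0, 0, 0, 0]
    - [1, 0, 0, 0, 0]
  squeeze: 30

```text
time_s: 8.38
tcp_pos: [0.5176, 0.3099, 0.0267]
tcp_rot: [0.001, 0.08, 0.997, 0.001]
contact_force: [-0.6, -1.0, 6.1]
width: 0.0377
grip_force: 31.4
```

>>> servo_tool:
  targets:
    - [1, 0, 0, -0.01, 0]
    - [1, 0, 0, -0.03, 0]
    - [1, 0, 0, -0.065, 0]
    - [1, 0, 0, -0.1, 0]
    - [1, 0, 0, -0.12, 0]
    - [1, 0, 0, -0.12, 0]
    - [1, 0, 0, -0.12, 0]

```text
time_s: 8.97
tcp_pos: [0.5174, 0.3099, 0.147]
tcp_rot: [0.001, 0.08, 0.997, 0.001]
contact_force: [0.2, 0.6, -1.3]
width: 0.0375
grip_force: 30.6
```

```bash
python3 - <<'E'
from h import *
go([.459,.0715,.15],87.2)
E
```

```text
tcp [0.5174 0.3099 0.147 ] yaw 80.83 tool shift mm [  19.6 -244.6   -3.4] roll -6.37 F [ 0.2  0.6 -1.3] w 0.0375 g 30.6 t 8.97
```

>>> servo_tool:
  targets:
    - [1, 0.03, -0.02, 0, 0]
    - [1, 0.05, -0.05, 0, -2]
    - [1, 0.046, -0.085, 0, -4]
    - [1, 0.039, -0.125, 0, -6.3]
    - [1, 0.033, -0.165, 0, -6.3]
    - [1, 0.026, -0.205, 0, -6.3]
    - [1, 0.0196, -0.2446, 0, -6.3]
    - [1, 0.0196, -0.2446, 0, -6.3]

```text
time_s: 9.63
tcp_pos: [0.4567, 0.0652, 0.1438]
tcp_rot: [-0.002, 0.027, 1.0, -0.002]
contact_force: [0.1, 0.0, -1.4]
width: 0.0378
grip_force: 31.0
```

>>> servo_tool:
  targets:
    - [1, 0, 0, 0.02, 0]
    - [1, 0, 0, 0.04, 0]
    - [1, 0, 0, 0.055, 0]
    - [1, 0, 0, 0.055, 0]
    - [1, 0, 0, 0.055, 0]
    - [1, 0, 0, 0.055, 0]

```text
time_s: 10.13
tcp_pos: [0.4579, 0.0713, 0.0901]
tcp_rot: [-0.001, 0.025, 1.0, -0.0]
contact_force: [-0.0, -0.0, -1.3]
width: 0.0377
grip_force: 31.0
```

```bash
python3 - <<'E'
from h import *
go([.459,.0715,.0522],87.2)
a,d=read_camera("top"); b,e=read_camera("scene")
np.savez("s2.npz",a=a,d=d,b=b,e=e)
cv2.imwrite("pics/a3.png",np.hstack([cv2.resize(a[150:260,180:280,::-1],None,fx=4,fy=4),cv2.resize(b[100:210,210:310,::-1],None,fx=4,fy=4)]))
E
```

```text
tcp [0.4579 0.0713 0.0901] yaw 87.14 tool shift mm [-1.1  0.2 37.9] roll -0.06 F [-0.  -0.  -1.3] w 0.0377 g 31.0 t 10.13
```

View pics/a3.png

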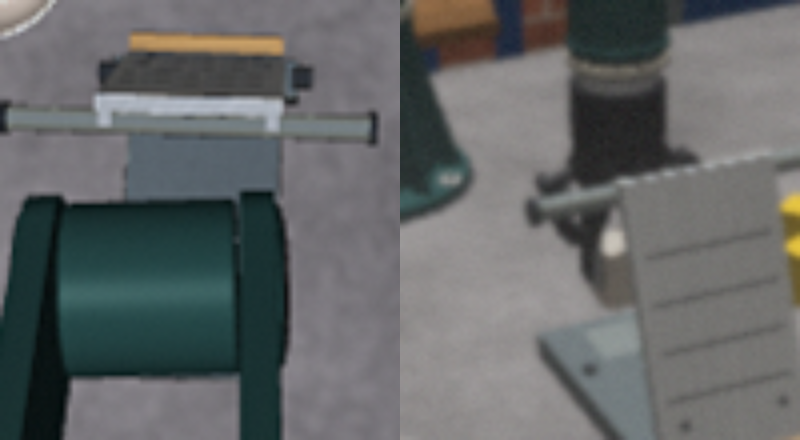

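The picture shows the post held upright at crop (615,250), above the pad at (620,330). The plate is still up, and the bar runs across at row 120 of the top crop. I'll lower the post.

>>> servo_tool:
  targets:
    - [1, -0.001, 0, 0.015, 0]
    - [1, -0.001, 0, 0.028, 0]
    - [1, -0.001, 0, 0.034, 0]
    - [1, -0.001, 0, 0.036, 0]
    - [1, -0.001, 0, 0.036, 0]
    - [1, -0.001, 0, 0.036, 0]

```text
time_s: 10.73
tcp_pos: [0.4597, 0.0712, 0.0547]
tcp_rot: [0.0, 0.025, 1.0, -0.0]
contact_force: [-0.0, 0.1, -1.7]
width: 0.0375
grip_force: 31.1
```

>>> servo_tool:
  targets:
    - [1, 0, 0, 0.001, 0]
    - [1, 0, 0, 0.001, 0]
    - [1, 0, 0, 0.0015, 0]
    - [1, 0, 0, 0.0015, 0]

```text
time_s: 11.07
tcp_pos: [0.4594, 0.0711, 0.0529]
tcp_rot: [0.0, 0.025, 1.0, -0.0]
contact_force: [-0.9, 0.8, -1.3]
width: 0.0378
grip_force: 31.1
```

>>> servo_tool:
  targets:
    - [1, 0, 0, 0.0005, 0]
    - [1, 0, 0, 0.001, 0]
    - [1, 0, 0, 0.001, 0]

```text
time_s: 11.32
tcp_pos: [0.4593, 0.0711, 0.0517]
tcp_rot: [0.0, 0.025, 1.0, -0.0]
contact_force: [0.0, 0.1, -0.9]
width: 0.0374
grip_force: 31.2
```

>>> servo_tool:
  targets:
    - [1, 0, 0, 0.0005, 0]
    - [1, 0, 0, 0.0005, 0]
    - [1, 0, 0, 0.0005, 0]

```text
time_s: 11.57
tcp_pos: [0.4593, 0.0711, 0.0517]
tcp_rot: [0.0, 0.025, 1.0, -0.0]
contact_force: [-1.8, -1.1, 7.6]
width: 0.0377
grip_force: 32.2
```

Contact. Release and go up.

>>> servo_tool:
  targets:
    - [0.4, 0, 0, 0, 0]
    - [0.2, 0, 0, 0, 0]
    - [0, 0, 0, 0, 0]
    - [-0.4, 0, 0, 0, 0]
    - [-0.7, 0, 0, 0, 0]
    - [-0.7, 0, 0, 0, 0]
    - [-0.7, 0, 0, -0.02, 0]
    - [-0.7, 0, 0, -0.05, 0]

```text
time_s: 12.23
tcp_pos: [0.4569, 0.071, 0.0996]
tcp_rot: [-0.003, 0.025, 1.0, -0.0]
contact_force: [0.1, 0.0, -0.3]
width: 0.0725
grip_force: 0.0
```

>>> servo_tool:
  targets:
    - [-0.7, 0.02, 0, -0.04, 0]
    - [-0.7, 0.04, 0, -0.08, 0]
    - [-0.7, 0.04, 0.03, -0.12, 7]
    - [-0.7, 0.04, 0.07, -0.16, 14]
    - [-0.7, 0.04, 0.11, -0.19, 21]
    - [-0.7, 0.04, 0.15, -0.19, 28]
    - [-0.7, 0.04, 0.18, -0.19, 35]
    - [-0.7, 0.04, 0.18, -0.19, 42]

```text
time_s: 12.9
tcp_pos: [0.4287, 0.2554, 0.2927]
tcp_rot: [0.001, 0.371, 0.929, 0.001]
contact_force: [-0.6, -0.6, 0.5]
width: 0.0722
grip_force: 0.0
```

```bash
python3 - <<'E'
from h import *
a,d=read_camera("top"); b,e=read_camera("scene")
np.savez("s3.npz",a=a,d=d,b=b,e=e)
go([.5865,.1578,.2744],-2.8)
cv2.imwrite("pics/a4.png",np.hstack([cv2.resize(a[150:260,180:280,::-1],None,fx=4,fy=4),cv2.resize(b[100:210,210:310,::-1],None,fx=4,fy=4)]))
C=cloud("top",d)
m=C[222:242,215:242].reshape(-1,3); m=m[m[:,2]>.065]; print("post",cv2.minAreaRect(m[:,:2].astype(np.float32)*1000),np.median(m,0))
Q=C.reshape(-1,3)
for lo,hi in((.13,.185),(-.04,0)):
    m=Q[(Q[:,1]>lo)&(Q[:,1]<hi)&(Q[:,2]>.205)&(Q[:,2]<.245)&(abs(Q[:,0]-.58)<.03)]; print("bar",len(m),m.mean(0).round(4) if len(m) else 0, m[:,2].max().round(4) if len(m) else 0)
E
```

```text
tcp [0.4291 0.2569 0.2924] yaw 46.68 tool shift mm [-182.5   35.8   18.1] roll 49.48 F [-0.8 -0.4 -0.3] w 0.0727 g 0.0 t 13.0
post ((446.9961242675781, 48.180320739746094), (88.90908813476562, 46.43528747558594), 67.42398834228516) [0.45583215 0.0707156  0.07670743]
bar 137 [0.5832 0.1587 0.2262] 0.2319
bar 93 [ 0.5745 -0.0207  0.2258] 0.2302
```

View pics/a4.png

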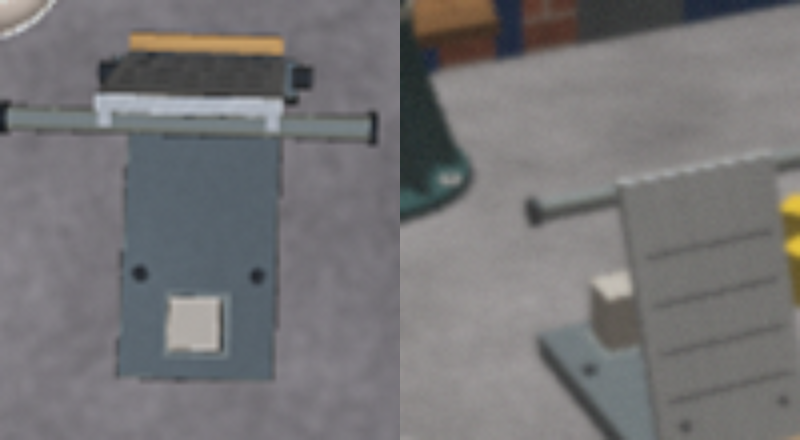

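The picture shows the post upright on the pad at crop (195,323), well inside the pad and with the plate still up. Next I'll regrip the bar.

>>> servo_tool:
  targets:
    - [-0.7, -0.03, 0.006, 0, 7]
    - [-0.7, -0.07, 0.013, 0, 14]
    - [-0.7, -0.11, 0.02, 0, 21]
    - [-0.5, -0.145, 0.028, 0, 28]
    - [-0.3, -0.1807, 0.034, 0, 35]
    - [-0.3, -0.1807, 0.034, 0, 42]
    - [-0.3, -0.1807, 0.034, 0, 49.4]
    - [-0.3, -0.1807, 0.034, 0, 49.4]

```text
time_s: 13.67
tcp_pos: [0.5832, 0.1522, 0.2901]
tcp_rot: [-0.0, 0.725, 0.689, -0.001]
contact_force: [-0.3, 0.4, -0.7]
width: 0.0553
grip_force: 0.0
```

>>> servo_tool:
  targets:
    - [-0.3, 0, 0, 0, 0]
    - [-0.3, 0, 0, 0, 0]

```text
time_s: 13.83
tcp_pos: [0.5827, 0.1535, 0.2909]
tcp_rot: [-0.0, 0.722, 0.692, -0.0]
contact_force: [-0.6, -0.2, -0.5]
width: 0.0554
grip_force: 0.0
```

```bash
python3 - <<'E'
from h import *
go([.584,.158,.211],-2.8)
E
```

```text
tcp [0.5827 0.1535 0.2909] yaw -2.41 tool shift mm [ 4.6  1.2 79.9] roll 0.39 F [-0.6 -0.2 -0.5] w 0.0554 g 0.0 t 13.83
```

>>> servo_tool:
  targets:
    - [-0.3, 0.004, 0.001, 0.03, 0.4]
    - [-0.3, 0.004, 0.001, 0.055, 0.4]
    - [-0.3, 0.004, 0.001, 0.072, 0.4]
    - [-0.3, 0.004, 0.001, 0.079, 0.4]
    - [-0.3, 0.004, 0.001, 0.079, 0.4]
    - [-0.3, 0.004, 0.001, 0.079, 0.4]
    - [-0.3, 0.004, 0.001, 0.079, 0.4]

```text
time_s: 14.42
tcp_pos: [0.5853, 0.158, 0.2136]
tcp_rot: [0.001, 0.725, 0.688, 0.001]
contact_force: [-0.1, 0.2, 0.6]
width: 0.0556
grip_force: 0.0
```

>>> servo_tool:
  targets:
    - [0, 0, 0, 0, 0]
    - [0.3, 0, 0, 0, 0]
    - [0.5, 0, 0, 0, 0]
    - [0.6, 0, 0, 0, 0]
    - [1, 0, 0, 0, 0]
    - [1, 0, 0, 0, 0]
    - [1, 0, 0, 0, 0]
    - [1, 0, 0, 0, 0]
  squeeze: 30

```text
time_s: 15.08
tcp_pos: [0.5848, 0.1578, 0.2127]
tcp_rot: [0.0, 0.726, 0.688, 0.0]
contact_force: [-0.4, -0.4, 5.1]
width: 0.0149
grip_force: 29.4
```

```bash
python3 - <<'E'
from h import *
go([.584,.158,.211],-2.8)
t0=1.197
for th in np.append(np.arange(1.15,.34,-.05),[.32,.3,.28,.262]): print(round(th,3),"ty",round(200*(np.cos(t0)-np.cos(th)),1),"tz",round(200*(np.sin(t0)-np.sin(th)),1))
E
```

```text
tcp [0.5848 0.1578 0.2127] yaw -3.06 tool shift mm [ 0.2 -0.8  1.7] roll -0.26 F [-0.4 -0.4  5.1] w 0.0149 g 29.4 t 15.08
1.15 ty -8.7 tz 3.6
1.1 ty -17.7 tz 7.9
1.05 ty -26.5 tz 12.7
1.0 ty -35.0 tz 17.9
0.95 ty -43.3 tz 23.5
0.9 ty -51.3 tz 29.5
0.85 ty -59.0 tz 35.9
0.8 ty -66.3 tz 42.7
0.75 ty -73.3 tz 49.9
0.7 ty -79.9 tz 57.3
0.65 ty -86.2 tz 65.2
0.6 ty -92.0 tz 73.3
0.55 ty -97.5 tz 81.7
0.5 ty -102.5 tz 90.3
0.45 ty -107.1 tz 99.2
0.4 ty -111.2 tz 108.3
0.35 ty -114.8 tz 117.6
0.32 ty -116.8 tz 123.3
0.3 ty -118.0 tz 127.1
0.28 ty -119.2 tz 130.9
0.262 ty -120.1 tz 134.4
```

>>> servo_tool:
  targets:
    - [1, 0, -0.0043, 0.0017, 0]
    - [1, 0, -0.0087, 0.0036, 0]
    - [1, 0, -0.0132, 0.0057, 0]
    - [1, 0, -0.0177, 0.0079, 0]
    - [1, 0, -0.0222, 0.0102, 0]
    - [1, 0, -0.0265, 0.0127, 0]
    - [1, 0, -0.0308, 0.0152, 0]
    - [1, 0, -0.035, 0.0179, 0]

```text
time_s: 15.75
tcp_pos: [0.549, 0.1596, 0.1938]
tcp_rot: [-0.0, 0.726, 0.688, -0.0]
contact_force: [2.4, 0.0, 0.6]
width: 0.0147
grip_force: 30.4
```

>>> servo_tool:
  targets:
    - [1, 0, -0.0042, 0.0028, 0]
    - [1, 0, -0.0083, 0.0056, 0]
    - [1, 0, -0.0123, 0.0086, 0]
    - [1, 0, -0.0163, 0.0116, 0]
    - [1, 0, -0.0202, 0.0148, 0]
    - [1, 0, -0.024, 0.018, 0]
    - [1, 0, -0.0277, 0.0214, 0]
    - [1, 0, -0.0313, 0.0248, 0]

```text
time_s: 16.42
tcp_pos: [0.5177, 0.1613, 0.1691]
tcp_rot: [-0.0, 0.726, 0.688, -0.0]
contact_force: [2.1, -1.0, -0.8]
width: 0.0147
grip_force: 30.1
```

>>> servo_tool:
  targets:
    - [1, 0, -0.0036, 0.0036, 0]
    - [1, 0, -0.007, 0.0072, 0]
    - [1, 0, -0.0104, 0.0109, 0]
    - [1, 0, -0.0136, 0.0146, 0]
    - [1, 0, -0.0168, 0.0185, 0]
    - [1, 0, -0.0199, 0.0225, 0]
    - [1, 0, -0.0228, 0.0265, 0]
    - [1, 0, -0.0257, 0.0306, 0]

```text
time_s: 17.08
tcp_pos: [0.4921, 0.1626, 0.1384]
tcp_rot: [-0.0, 0.726, 0.688, -0.0]
contact_force: [0.6, -0.9, -0.5]
width: 0.0146
grip_force: 30.1
```

```bash
python3 - <<'E'
from h import *
go([.5848-.092*.9988,.1578+.092*.049,.2127-.0733],-2.8)
E
```

```text
tcp [0.4921 0.1626 0.1384] yaw -3.06 tool shift mm [-0.3  0.8 -1. ] roll -0.26 F [ 0.6 -0.9 -0.5] w 0.0146 g 30.1 t 17.08
```

>>> servo_tool:
  targets:
    - [1, 0, -0.0028, 0.0042, 0]
    - [1, 0, -0.0055, 0.0084, 0]
    - [1, 0, -0.0081, 0.0127, 0]
    - [1, 0, -0.0105, 0.017, 0]
    - [1, 0, -0.0129, 0.0214, 0]
    - [1, 0, -0.0151, 0.0259, 0]
    - [1, 0, -0.0172, 0.0304, 0]
    - [1, 0, -0.0192, 0.035, 0]

```text
time_s: 17.75
tcp_pos: [0.4731, 0.1637, 0.1034]
tcp_rot: [-0.0, 0.726, 0.688, -0.0]
contact_force: [1.1, -1.5, 0.0]
width: 0.0148
grip_force: 29.9
```

>>> servo_tool:
  targets:
    - [1, 0, -0.0015, 0.0037, 0]
    - [1, 0, -0.0029, 0.0074, 0]
    - [1, 0, -0.0043, 0.0112, 0]
    - [1, 0, -0.0056, 0.015, 0]
    - [1, 0, -0.0062, 0.0169, 0]
    - [1, 0, -0.0068, 0.0188, 0]
    - [1, 0, -0.0068, 0.0188, 0]

```text
time_s: 18.33
tcp_pos: [0.4664, 0.164, 0.0846]
tcp_rot: [-0.0, 0.726, 0.688, -0.0]
contact_force: [1.5, 0.1, -7.4]
width: 0.015
grip_force: 29.7
```

```bash
python3 - <<'E'
from h import *
go([.5848-.1201*.9988,.1578+.1201*.049,.2127-.1344],-2.8)
E
```

```text
tcp [0.4664 0.164  0.0846] yaw -3.06 tool shift mm [-0.4 -1.5  6.3] roll -0.26 F [ 1.5  0.1 -7.4] w 0.015 g 29.7 t 18.33
```

>>> servo_tool:
  targets:
    - [1, 0, -0.0003, 0.001, 0]
    - [1, 0, -0.0006, 0.002, 0]
    - [1, 0, -0.0009, 0.003, 0]
    - [1, 0, -0.0012, 0.004, 0]
    - [1, 0, -0.0012, 0.004, 0]

```text
time_s: 18.75
tcp_pos: [0.4654, 0.1641, 0.081]
tcp_rot: [0.0, 0.726, 0.688, -0.0]
contact_force: [0.1, 0.9, -2.1]
width: 0.0148
grip_force: 30.1
```

>>> servo_tool:
  targets:
    - [1, 0, -0.0002, 0.0007, 0]
    - [1, 0, -0.0003, 0.0013, 0]
    - [1, 0, -0.0003, 0.0013, 0]

```text
time_s: 19.0
tcp_pos: [0.465, 0.1641, 0.0797]
tcp_rot: [-0.0, 0.726, 0.688, -0.0]
contact_force: [0.2, -1.7, -1.3]
width: 0.0149
grip_force: 30.2
```

>>> servo_tool:
  targets:
    - [1, 0, -0.0001, 0.0005, 0]
    - [1, 0, -0.0002, 0.001, 0]
    - [1, 0, -0.0002, 0.001, 0]

```text
time_s: 19.25
tcp_pos: [0.4648, 0.1641, 0.0787]
tcp_rot: [-0.0, 0.726, 0.688, -0.0]
contact_force: [0.1, -1.6, -1.7]
width: 0.0146
grip_force: 30.3
```

>>> servo_tool:
  targets:
    - [1, 0, -0.0001, 0.0005, 0]
    - [1, 0, -0.0002, 0.001, 0]
    - [1, 0, -0.0002, 0.001, 0]

```text
time_s: 19.5
tcp_pos: [0.4646, 0.1641, 0.0778]
tcp_rot: [-0.0, 0.726, 0.688, -0.0]
contact_force: [-0.7, -1.6, 1.2]
width: 0.0147
grip_force: 30.7
```

>>> servo_tool:
  targets:
    - [1, 0, -0.0001, 0.0005, 0]
    - [1, 0, -0.0002, 0.0008, 0]
    - [1, 0, -0.0002, 0.0008, 0]

```text
time_s: 19.75
tcp_pos: [0.4646, 0.1641, 0.0777]
tcp_rot: [0.0, 0.726, 0.688, 0.0]
contact_force: [-3.1, -1.4, 9.9]
width: 0.0147
grip_force: 31.4
```

The bar is resting on the post: z stopped and Fz rose by about 8 N. I'll ease off and release.

>>> servo_tool:
  targets:
    - [1, 0, 0.0001, -0.0006, 0]
    - [0.7, 0, 0.0001, -0.0006, 0]
    - [0.4, 0, 0.0001, -0.0006, 0]
    - [0, 0, 0, -0.0006, 0]
    - [-0.3, 0, 0, -0.0006, 0]
    - [-0.3, 0, 0, -0.0006, 0]
    - [-0.3, 0, 0, -0.02, 0]
    - [-0.3, 0, 0, -0.05, 0]

```text
time_s: 20.42
tcp_pos: [0.4622, 0.1636, 0.1251]
tcp_rot: [-0.002, 0.726, 0.688, -0.003]
contact_force: [0.5, -0.3, 0.3]
width: 0.0554
grip_force: 0.0
```

>>> servo_tool:
  targets:
    - [-0.3, 0, 0, -0.04, 0]
    - [-0.3, 0, 0, -0.08, 0]
    - [-0.3, 0.03, 0, -0.12, 0]
    - [-0.3, 0.07, 0, -0.13, 0]
    - [-0.3, 0.11, 0, -0.13, 0]
    - [-0.3, 0.15, 0, -0.13, 0]
    - [-0.3, 0.15, 0, -0.13, 0]

```text
time_s: 21.0
tcp_pos: [0.4733, 0.3205, 0.2579]
tcp_rot: [-0.001, 0.725, 0.689, 0.003]
contact_force: [0.5, -0.0, 0.7]
width: 0.0554
grip_force: 0.0
```

```bash
python3 - <<'E'
from h import *
go([.5,.3,.2],0)
a,d=read_camera("top"); b,e=read_camera("scene")
cv2.imwrite("pics/a5.png",np.hstack([cv2.resize(a[140:260,170:280,::-1],None,fx=3.5,fy=3.5),cv2.resize(b[120:240,210:320,::-1],None,fx=3.5,fy=3.5)]))
C=cloud("top",d); p=C[180:222,216:242].reshape(-1,3); k=np.linalg.lstsq(np.c_[p[:,:2],np.ones(len(p))],p[:,2],rcond=None)[0]
print("plate slope deg",np.degrees(np.arctan(np.hypot(*k[:2]))))
E
```

```text
tcp [0.4733 0.3205 0.2579] yaw -2.87 tool shift mm [-19.4  27.6  57.8] roll -2.87 F [ 0.5 -0.   0.7] w 0.0554 g 0.0 t 21.0
plate slope deg 15.036559200376853
```

View pics/a5.png

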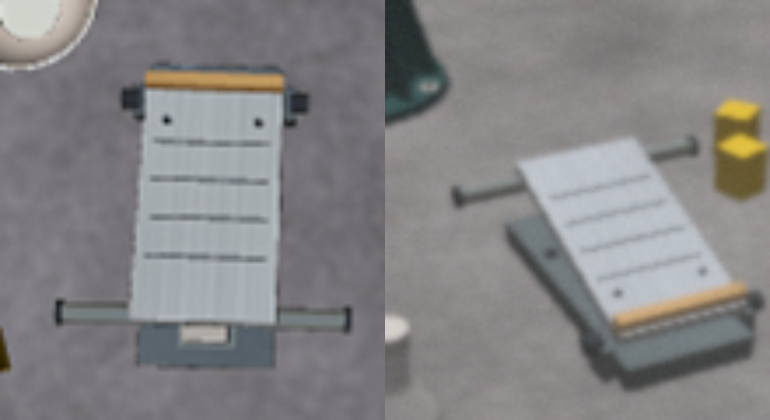

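The plate sits at 15.04°. The post is under the bar at crop (205,335) and the gripper is clear of everything, so I'm handing in.

```bash
python3 -c "
from cell import *
print(hand_in())"
```

```text
the job is handed in; nothing more can be done
None
```

The jig is set and handed in: the middle post stands on the steel pad, the bar rests on it, the plate measures about 15.0° in the top camera, and the arm finished clear at 21 s.

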